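# Slide the chopping board out over the pink basin

### The job

A thin chopping board lies askew on the dropped flap of the low cupboard. Using only the fingertips or the outside of the fingers, push it along the flap and out past the flap's free edge until 5 cm of it overhangs (give or take a centimetre), square to the edge and centred on the pink basin below (within 3 cm), so that trimmings can be scraped off it into the basin. Keep the board flat on the flap, never lifting or tipping it, leave the basin and all the other things where they stand, and take the hand away at the end.

Things in the scene. Friction and masses are not known exactly. Their poses are not given: they have to be found in the camera images.
- cupboard: Low cupboard, blue-grey, cream inside, 720 mm wide, 548 tall, fixed at the robot's left, its front flap dropped level. Origin on the work surface straight below the middle of the flap's free edge; x points level from that edge into the cupboard (flap at x 0 to 0.360, cupboard's open front at 0.360, jars and plates inside beyond 0.44), y runs along the edge, z up.
- flap_edge (a point): Middle of the free edge (line x = 0) of the flap, on its upper face, 160 mm above the work surface; axes as the cupboard's. The flap is a fixed cream shelf 360 mm deep, 640 wide (y -0.320 to 0.320), 18 thick; thin brass stays rise from its two ends, from 190 mm behind the free edge up to the cupboard's sides.
- board: Thin brown wooden chopping board, 130 (x) by 180 (y) by 12 mm, about 0.2 kg, loose, flat on the flap. Origin in the middle of its underside; x points from the leading edge (x = -0.065, nearest the flap's free edge) to the rear edge; square when its x, y lie along the cupboard's. Slides under 1 to 3 N at its rim, stops when the push stops, tips off if over about 63 mm overhangs.
- board_lead (a point): Middle of the board's leading edge, on its upper face, at (-0.065, 0, 0.012) in the board's frame. The overhang is minus its x in the cupboard's frame.
- basin: Round pink plastic basin, 310 mm across the rim, 113 mm tall, loose, standing on the work surface about a third of it under the flap, which clears it by 29 mm. Origin in the middle of its underside.
- cup: Stainless steel cup, 70 mm across, 70 mm tall, loose, standing on the flap near its far end (cupboard y about -0.245). Origin in the middle of its underside. Leave it alone.
- scoop: Carved brown wooden scoop, 32 mm tall, a bowl 72 mm across with a handle, 195 mm long overall, loose, lying at the back of the flap towards its near end (origin at cupboard x 0.235 to 0.275, y 0.155 to 0.18). Origin under its bowl; handle along its +x, roughly along the cupboard's y. Leave it alone.
- bowl: White ceramic soup bowl, 164 mm across, 62 mm tall, loose, standing on the work surface at the robot's right. Origin in the middle of its underside. Leave it alone.
- mortar: Heavy dark wooden mortar, 168 mm across, 155 mm tall, with a pestle leaning in it to 230 mm height, standing on the work surface at the far right. Origin in the middle of its underside. Leave it alone.
- jar: Amber glass jar with steel lid, 76 mm across, 110 mm tall, loose, standing on the work surface at the robot's right. Origin in the middle of its underside. Leave it alone.

How it is judged:
At the end, for the whole second after the job is handed in: The board lies still and flat on the flap, 38 to 62 mm of it past the free edge (at the middle of its leading edge), its long side within 0.10 rad of the edge, its middle within 32 mm of the basin's along that side; no other thing is over 20 mm from where it stood (x of board_lead in the frame of cupboard between -0.062 and -0.038 m and angle between the y axis of board and the y axis of cupboard, either way round below 0.1 rad and y of basin in the frame of board between -0.032 and 0.032 m and angle between board's own z axis and vertical below 0.05 rad and z of board in the frame of cupboard between 0.155 and 0.165 m and linear speed of board below 0.01 m/s and angular speed of board below 0.05 rad/s and distance of each of basin, cup, scoop, bowl, mortar, jar from where it was at the start of the episode below 0.02 m); the robot touches nothing.
It fails at once if the board is lifted more than 8 mm off the flap (z of board in the frame of cupboard above 0.168 m).
It fails at once if the board is tipped by more than 0.10 rad (angle between board's own z axis and vertical above 0.1 rad).
It fails at once if the basin, cup, scoop, bowl, mortar or jar is moved by more than 20 mm (distance of any of basin, cup, scoop, bowl, mortar, jar from where it was at the start of the episode above 0.02 m).
It also fails if it takes over 64 s, if anything falls off the work surface, if the arm or the gripper's body presses on something with over 40 N, if the wrist force passes 120 N, or if a joint passes its speed limit or range.

### The arm

A 7-joint arm with a two-finger parallel gripper is mounted at the origin on the work surface. World frame = base frame: x ahead of the robot, y to its left, z up, the work surface at z = 0. Lengths are in m, angles in rad, forces in N, time in s.
With the tool pointing down it reaches from about 0.4 to 0.85 m from the base axis. Payload 10.4 kg.
Tool frame: the origin (TCP) lies at the centre of the arm's flange, where the gripper is bolted on; the fingertips stand 182 mm ahead of it and the grasp point (between the pads) lies 164 mm ahead of it; z points along the fingers, y is the line along which they close (so a half turn about z gives the same grasp; the last joint's range is limited). The gripper opens to 87 mm and grips with 3 to 60 N. Pads are 19 mm wide; open, the fingers measure 117 mm over their backs; the gripper's body (75 mm by 190 mm) begins 51 mm behind the grasp point.
Start: joints at [-1.333, 0.332, -0.065, 1.46, 0.022, 1.35, -0.088], TCP at [0.161, 0.604, 0.405] pointing down, gripper open.
Joint ranges: [-2.6, 2.6], [-0.5, 2.12], [-1.47, 1.34], [0.16, 2.42], [-1.27, 4.41], [0.06, 2.06], [-2.6, 2.6]. Speed limits (rad/s): [2.22, 2.22, 2.79, 2.79, 3.14, 3.14, 3.14].

### API

Orientations are given as a unit quaternion [x, y, z, w].
In Python, from bench import r, eyes, job gives the robot as it stands. The module is installed in compiled form; this text tells all that it offers.
- The arm moves only by the shell command python3 -m inch 'ROWS' [OPENING] [FORCE]. ROWS is JSON, a list of rows, each a list of 6 numbers: the shift along the tool's x, y, z normalised to -1 to 1, where 1 is 4 cm, then the turn, a rotation vector about the tool's x, y, z normalised to -1 to 1, where 1 is 0.12 rad. In form: [[x, y, z, wx, wy, wz], ...]. A call has exactly 5 rows; each row shifts and turns the commanded pose from where the row before left it, along the tool's axes as they then stand; what a row does not reach is not made up. A row lasts 1/12 s, in which the tool goes at most 41.7 mm and 7.16 degrees, less where a joint would pass 70% of its speed; a pose out of reach is approached as far as the arm can. A call with a number of a shift or a turn outside -1 to 1 is refused whole. A call with a gripper value outside its range is refused whole. OPENING is the gripper command: -1 is shut, 1 is fully open, values between are in proportion, set as the call begins (- or left out, the last holds). The fingers move at their own pace and stop on an object; FORCE is the grip in N (left out, the last holds). Time passes only in rows, so rows that do not move let the fingers close, or fill a call up. It gives the time, the measured TCP pose, the force, the opening and the grip force at its end, in the units of the state.
- r.read_state(): the state, without advancing time (a new reading comes with each control period).
- eyes.camera(name): name is "side" or "top" or "wrist"; returns a dict with "pixels" (384x512x3 uint8, red, green, blue), "fx", "fy", "cx", "cy" (pixels), "extrinsics" (4x4, takes a point from camera to world coordinates). Camera axes: x right, y down, z forward; pixel columns grow to the right and rows downward; lengths in m; the calibration is good to about 2 mm. A picture is of the moment at which its call begins. There is no depth.
- job.close_job(): hands the job in; it is judged then, once.
The state is a dict: "time": time; "joint_positions": joint angles; "joint_vel": joint speeds; "joint_torque": joint torques, N m; "ee_pos": TCP position; "eef_rot": TCP orientation; "ft_force": force on the tool from outside, world axes, zero at the start; "torque": the same for the moment, N m; "width": finger opening in m; "grip_force": force on a finger pad.
Only numpy, scipy, OpenCV 4.12 (cv2) and the standard library are available. Lean on these libraries where they do the work, as an engineer would, in place of code of your own. Each camera call takes 0.05 s, during which the arm holds its last target. There are 200 camera calls.

## Working session

There is one attempt and no reset: what is moved stays moved. The work goes in short steps, Python scripts to look and compute and a shell command to move; the robot and the scene stay as the last step left them, time stands still between calls to the robot, and variables do not carry over. Pictures are saved under pics/ and viewed, at most 10 in all, crops included, and the job is handed in when it is done.

```bash
mkdir -p pics; python3 - <<'E'
from bench import r,eyes
import cv2,numpy as np
for n in("side","top"):
    c=eyes.camera(n);cv2.imwrite(f"pics/{n}0.png",c["pixels"][:,:,::-1])
    print(n,c["fx"],c["cx"],c["cy"],np.round(c["extrinsics"],3).tolist())
print(r.read_state())
E
```

```text
side 473.83672950975034 258.84560200447703 192.19945845121447 [[0.827, -0.369, 0.423, -0.033], [-0.561, -0.552, 0.616, -0.921], [0.006, -0.747, -0.664, 1.055], [0.0, 0.0, 0.0, 1.0]]
top 377.80056391993014 255.91590987614202 181.47026289049847 [[0.005, -0.993, 0.117, 0.419], [-1.0, -0.004, 0.01, -0.067], [-0.009, -0.117, -0.993, 1.401], [0.0, 0.0, 0.0, 1.0]]
{'time': 0.1, 'joint_positions': array([-1.33263063,  0.33284115, -0.06465518,  1.46087971,  0.02159836,
        1.34989741, -0.08847878]), 'joint_vel': array([-5.63574348e-04, -1.59317802e-03, -1.58079596e-03, -2.73067877e-03,
       -7.62079041e-05,  4.50840167e-04, -7.74775907e-04]), 'joint_torque': array([ 1.04546933e-03, -6.24544072e+01,  2.42278894e-02, -3.90714562e+01,
       -6.15235046e-02,  3.67019547e-02,  4.19059995e-05]), 'ee_pos': array([0.16112477, 0.60375478, 0.40400226]), 'eef_rot': array([ 1.30014621e-01,  9.91511854e-01, -6.63431917e-04, -5.00712972e-05]), 'ft_force': array([-0.9801246 ,  1.02038367, -0.10225696]), 'torque': array([-0.00623793, -0.01698635, -0.00847272]), 'grip_force': 0.0, 'width': 0.08680786303893952}
```

View pics/top0.png

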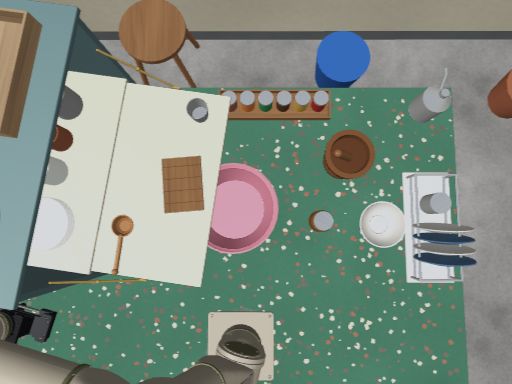

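View pics/side0.png

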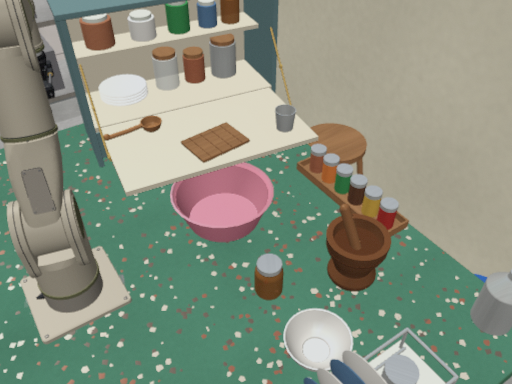

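The top view shows the flap with its free edge running from (229,95) to (200,287), and the board at about (183,184), turned slightly from square. The basin rim is centred near (237,208), the cup is at (198,110), and the scoop runs from (122,226) to (115,272). The side view agrees with this.

```bash
cat > h.py <<'E'
from bench import r,eyes
import cv2,numpy as np,json,os
def cast(c,uv,z):
    uv=np.atleast_2d(uv).astype(float);E=c["extrinsics"]
    d=np.c_[(uv[:,0]-c["cx"])/c["fx"],(uv[:,1]-c["cy"])/c["fy"],np.ones(len(uv))]@E[:3,:3].T
    return (E[:3,3]+d*((z-E[2,3])/d[:,2])[:,None])[:,:2]
def blob(mask):
    cs,_=cv2.findContours(mask.astype(np.uint8),cv2.RETR_EXTERNAL,cv2.CHAIN_APPROX_NONE)
    return max(cs,key=cv2.contourArea)[:,0,:]
def frame():
    return json.load(open("frame.json"))
def board(c,box,z=0.172):
    h=cv2.cvtColor(c["pixels"],cv2.COLOR_RGB2HSV);m=np.zeros(h.shape[:2],bool)
    x0,y0,x1,y1=box;m[y0:y1,x0:x1]=((h[...,1]>90)&(h[...,2]<190)&((h[...,0]<20)))[y0:y1,x0:x1]
    m=cv2.morphologyEx(m.astype(np.uint8),cv2.MORPH_CLOSE,np.ones((5,5)))
    p=cast(c,blob(m),z).astype(np.float32)
    (cen,sz,a)=cv2.minAreaRect(p*1000)
    q=cv2.boxPoints((cen,sz,a))/1000
    return q,np.array(cen)/1000,np.array(sz)
def local(p):
    f=frame();return (np.atleast_2d(p)-f["o"])@np.array([f["ex"],f["ey"]]).T
E
python3 - <<'E'
from h import *
c=eyes.camera("top");P=c["pixels"].astype(int);h=cv2.cvtColor(c["pixels"],cv2.COLOR_RGB2HSV)
# free edge: last cream pixel in rows 105..280
cream=(h[...,2]>180)&(h[...,1]<60)
e=[]
for v in list(range(110,165))+list(range(240,280)):
    u=np.where(cream[v,150:235])[0]
    e.append((150+u.max()+.5,v))
w=cast(c,e,0.16)
vx,vy,x0,y0=cv2.fitLine((w).astype(np.float32),cv2.DIST_HUBER,0,.001,.001)[:,0]
d=np.array([vx,vy]);print("edge dir",d,"ang",np.arctan2(vy,vx), "res",np.std((w-[x0,y0])@[-vy,vx]))
cr=cast(c,[[229,95],[200,287]],0.16);print(cr)
t=(cr-[x0,y0])@d
o=np.array([x0,y0])+d*t.mean();print("len",abs(t[1]-t[0]),"o",o)
ex=np.array([-d[1],d[0]]); ex=ex if ex[1]>0 else -ex   # into cupboard = +y world
ey=np.array([-ex[1],ex[0]])
json.dump(dict(o=o.tolist(),ex=ex.tolist(),ey=ey.tolist()),open("frame.json","w"))
q,cen,sz=board(c,(150,145,220,225));print("board",q,cen,sz);print("local",local(q),local(cen))
pink=(h[...,0]>160)&(h[...,1]>80)&(h[...,2]>120);pink[:150]=0
b=blob(cv2.morphologyEx(pink.astype(np.uint8),cv2.MORPH_OPEN,np.ones((3,3))))
p=cast(c,b,0.113);L=local(p);s=L[L[:,0]<-0.01]
A=np.c_[2*s,np.ones(len(s))];k=np.linalg.lstsq(A,(s**2).sum(1),rcond=None)[0];print("basin local",k[:2],"R",np.sqrt(k[2]+k[0]**2+k[1]**2))
print("scoop",local(cast(c,[[122,226],[115,272]],.18)),"cup",local(cast(c,[[200,113]],.23)), ex,ey)
E
```

```text
edge dir [ 0.9907132 -0.1359685] ang -0.13639098 res 0.02354467643496563
[[0.86093368 0.03813254]
 [0.22355067 0.1229355 ]]
len 0.6429942792277972 o [0.54201256 0.07886095]
board [[0.4613272  0.24172112]
 [0.47235176 0.11566977]
 [0.6490798  0.13112655]
 [0.63805526 0.25717792]] [0.55520349 0.18642384] [177.4026947  126.53255463]
local [[ 0.15037706  0.10207991]
 [ 0.02699531  0.07401871]
 [ 0.066338   -0.09896645]
 [ 0.18971976 -0.07090528]] [[0.10835753 0.00155673]]
basin local [-0.06878654  0.05580191] R 0.12407981559244513
scoop [[0.27700387 0.16452513]
 [0.27270897 0.31047885]] cup [[ 0.07673488 -0.22600902]] [0.1359685 0.9907132] [-0.9907132  0.1359685]
```

```bash
python3 - <<'E'
from h import *
c=eyes.camera("top");h=cv2.cvtColor(c["pixels"],cv2.COLOR_RGB2HSV)
print(c["pixels"][[208,208,180,250],[275,240,265,237]],h[[208,208,180,250],[275,240,265,237]])
b=cv2.Canny(c["pixels"][...,1],60,150)
cream=((h[...,2]>180)&(h[...,1]<60));lab=cv2.connectedComponents(cream.astype(np.uint8))[1]
cream=lab==lab[230,190]
e=[(np.where(cream[v,:240])[0].max()+.5,v) for v in list(range(100,160))+list(range(250,284))]
w=cast(c,e,.16).astype(np.float32);vx,vy,x0,y0=cv2.fitLine(w,cv2.DIST_HUBER,0,.001,.001)[:,0]
res=(w-[x0,y0])@[-vy,vx];k=abs(res)<.004;vx,vy,x0,y0=cv2.fitLine(w[k],cv2.DIST_L2,0,.001,.001)[:,0]
d=np.array([vx,vy]);print(np.arctan2(vy,vx),k.sum(),len(k),np.std((w[k]-[x0,y0])@[-vy,vx]))
cr=cast(c,[[229,95],[200,287]],0.16);o=np.array([x0,y0])+d*((cr-[x0,y0])@d).mean()
ex=np.array([-vy,vx]);ex=ex*np.sign(ex[1]);ey=np.array([-ex[1],ex[0]])
json.dump(dict(o=o.tolist(),ex=ex.tolist(),ey=ey.tolist()),open("frame.json","w"));print(o,ex,ey)
q,cen,sz=board(c,(150,145,220,225));print(local(q),local(cen))
H=h[...,0].astype(int);pink=((H>165)|(H<3))&(h[...,1]>70)&(h[...,2]>110)
n,lab=cv2.connectedComponents(pink.astype(np.uint8));B=blob(lab==lab[208,240]);print(B.min(0),B.max(0))
L=local(cast(c,B,.113));s=L[L[:,0]<-.02]
for _ in range(4):
    k=np.linalg.lstsq(np.c_[2*s,np.ones(len(s))],(s**2).sum(1),rcond=None)[0];R=np.sqrt(k[2]+k[:2]@k[:2]);rr=np.linalg.norm(s-k[:2],axis=1)-R;s=s[abs(rr)<max(.004,rr.std()*1.5)]
print("basin",k[:2],R,len(s))
E
```

```text
[[211 148 166]
 [212 158 178]
 [211 150 168]
 [183 118 134]] [[171  76 211]
 [169  65 212]
 [171  74 211]
 [173  91 183]]
-0.13910794 93 94 0.0009521118
[0.54204117 0.07909839] [0.13865973 0.99034005] [-0.99034005  0.13865973]
[[ 0.14986003  0.10248351]
 [ 0.02655499  0.07408719]
 [ 0.06636752 -0.09879043]
 [ 0.18967258 -0.07039414]] [[0.10811378 0.00184654]]
[0 0] [511 383]
basin [-0.44033564 -0.09159714] 0.6926885843116808 491
```

```bash
cat >> h.py <<'E'
def basin(c):
    h=cv2.cvtColor(c["pixels"],cv2.COLOR_RGB2HSV);H=h[...,0]
    pink=(H>160)&(H<179)&(h[...,1]>45)&(h[...,2]>110);pink[:150]=0;pink[270:]=0;pink[:,:195]=0;pink[:,290:]=0
    B=blob(cv2.morphologyEx(pink.astype(np.uint8),cv2.MORPH_OPEN,np.ones((3,3))))
    L=local(cast(c,B,.113));s=L[L[:,0]<-.03]
    for _ in range(5):
        k=np.linalg.lstsq(np.c_[2*s,np.ones(len(s))],(s**2).sum(1),rcond=None)[0];R=np.sqrt(k[2]+k[:2]@k[:2]);rr=np.linalg.norm(s-k[:2],axis=1)-R;s=s[abs(rr)<max(.003,rr.std()*1.5)]
    return k[:2],R,len(s)
E
python3 - <<'E'
from h import *
c=eyes.camera("top");print(basin(c))
f=frame();ex,ey,o=map(np.array,(f["ex"],f["ey"],f["o"]));print("tcp local",local(r.read_state()["ee_pos"][:2]))
from scipy.spatial.transform import Rotation as R
M=R.from_quat(r.read_state()["eef_rot"]).as_matrix();print(M.round(3));print("tool x,y in local",(np.array([ex,ey])@M[:2,:2]).round(3))
E
```

```text
(array([-0.06197519,  0.05256566]), np.float64(0.152704278260998), 146)
tcp local [[0.46684121 0.45000114]]
[[-0.966  0.258 -0.   ]
 [ 0.258  0.966 -0.001]
 [ 0.    -0.001 -1.   ]]
tool x,y in local [[ 0.121  0.993]
 [ 0.993 -0.121]]
```

```bash
python3 - <<'E'
from h import *
f=frame();a=eyes.camera("top");b=eyes.camera("side")
def ray(c,uv):
    E=c["extrinsics"];d=E[:3,:3]@[(uv[0]-c["cx"])/c["fx"],(uv[1]-c["cy"])/c["fy"],1];return E[:3,3],d/np.linalg.norm(d)
for p in ((145,280),(100,281),(48,283)):
    o,d=ray(a,p)
    # side stay plane through camera and stay line
    o2,d1=ray(b,(103,157));_,d2=ray(b,(85,65));n=np.cross(d1,d2);t=n@(o2-o)/(n@d);X=o+t*d
    print(p,local(X[:2]),X[2])
E
for i in 1 ; do :; done
python3 -m inch '[[0,0,-0.4,0,0,0],[0,0,-0.4,0,0,0],[0,0,-0.4,0,0,0],[0,0,-0.4,0,0,0],[0,0,-0.4,0,0,0]]' -
```

```text
(145, 280) [[0.21110514 0.34712521]] 0.03961410473492033
(100, 281) [[0.2785298  0.32758034]] 0.27015037041255585
(48, 283) [[0.32785443 0.31193761]] 0.4640357735381684
time: 0.77
ee_pos: [0.1611, 0.6038, 0.4855]
eef_rot: [0.13, 0.992, -0.0, -0.0]
ft_force: [0.1, 0.3, 0.0]
width: 0.0869
grip_force: 0.0
```

```bash
python3 -m inch '[[0,0,-1,0,0,-1],[-0.1,-0.8,0,0,0,0],[-0.1,-0.8,0,0,0,0],[-0.1,-0.8,0,0,0,0],[-0.1,-0.8,0,0,0,0]]' - && python3 -m inch '[[-0.1,-0.5,0,0,0,0],[-0.1,-0.5,0,0,0,0],[-0.1,-0.4,0,0,0,0],[-0.1,-0.4,0,0,0,0],[0,-0.4,0,0,0,0]]'
cat > s.py <<'E'
from h import *
from scipy.spatial.transform import Rotation as R
s=r.read_state();f=frame();M=R.from_quat(s["eef_rot"]).as_matrix();F=np.array([f["ex"],f["ey"]])
print("t",round(s["time"],2),"local",local(s["ee_pos"][:2]).round(4),"z",s["ee_pos"][2].round(4),"toolx",(F@M[:2,0]).round(3),"tz",M[:,2].round(3),"F",(F@s["ft_force"][:2]).round(1),s["ft_force"][2].round(1),"q",s["joint_positions"].round(2))
E
python3 s.py
```

```text
time: 1.18
ee_pos: [0.1589, 0.4735, 0.5247]
eef_rot: [0.07, 0.998, 0.0, 0.0]
ft_force: [-0.0, 1.0, -0.2]
width: 0.0868
grip_force: 0.0
time: 1.6
ee_pos: [0.163, 0.3843, 0.5249]
eef_rot: [0.071, 0.997, 0.0, 0.0]
ft_force: [0.7, 0.2, -0.6]
width: 0.0873
grip_force: 0.0
t 1.6 local [[0.2497 0.4177]] z 0.5249 toolx [0.003 1.   ] tz [ 0.  0. -1.] F [ 0.3 -0.6] -0.6 q [-1.23 -0.17 -0.04  1.75 -0.01  1.56  0.16]
```

```bash
python3 -m inch '[[-0.7,-0.5,0,0,0,0],[-0.7,-0.5,0,0,0,0],[-0.7,-0.5,0,0,0,0],[-0.7,-0.5,0,0,0,0],[-0.7,-0.5,0,0,0,0]]' 0.38 && python3 s.py && python3 -m inch '[[-0.95,-0.17,0,0,0,0],[-0.95,-0.17,0,0,0,0],[-0.95,-0.17,0,0,0,0],[-0.95,-0.17,0,0,0,0],[-0.95,-0.17,0,0,0,0]]' >/dev/null && python3 -m inch '[[-0.95,0,0,0,0,0],[-0.95,0,0,0,0,0],[-0.95,0,0,0,0,0],[-0.95,0,0,0,0,0],[-0.95,0,0,0,0,0]]' && python3 s.py
```

```text
time: 2.02
ee_pos: [0.288, 0.2653, 0.525]
eef_rot: [0.07, 0.998, 0.0, 0.0]
ft_force: [0.6, 0.6, -0.0]
width: 0.0633
grip_force: 0.0
t 2.02 local [[0.1491 0.2774]] z 0.525 toolx [0.002 1.   ] tz [ 0.     0.001 -1.   ] F [ 0.6 -0.5] -0.0 q [-1.1  -0.25  0.19  1.81  0.05  1.58  0.52]
time: 2.85
ee_pos: [0.6602, 0.18, 0.5244]
eef_rot: [0.07, 0.998, 0.0, -0.0]
ft_force: [0.7, 0.4, 1.6]
width: 0.0597
grip_force: 0.0
t 2.85 local [[ 0.1163 -0.103 ]] z 0.5244 toolx [0. 1.] tz [-0.  0. -1.] F [ 0.5 -0.6] 1.6 q [-0.68  0.48  0.57  1.09 -0.26  1.64  1.25]
```

```bash
python3 -m inch '[[-0.6,0,-0,0,0,0],[0,0,0.9,0,0,0],[0,0,0.9,0,0,0],[0,0,0.9,0,0,0],[0,0,0.5,0,0,0]]' && python3 s.py && python3 - <<'E'
from h import *
c=eyes.camera("wrist");cv2.imwrite("pics/w1.png",c["pixels"][:,:,::-1]);print(np.round(c["extrinsics"],3).tolist(),c["fx"])
q=None
E
```

```text
time: 3.27
ee_pos: [0.6817, 0.1766, 0.3919]
eef_rot: [0.07, 0.998, -0.001, -0.002]
ft_force: [-0.4, 0.7, 0.1]
width: 0.0601
grip_force: 0.0
t 3.27 local [[ 0.1159 -0.1248]] z 0.3919 toolx [0.002 1.   ] tz [-0.005 -0.001 -1.   ] F [0.6 0.5] 0.1 q [-0.67  0.56  0.55  1.26 -0.28  1.4   1.29]
[[0.141, 0.948, 0.284, 0.603], [0.99, -0.134, -0.043, 0.188], [-0.002, 0.288, -0.958, 0.372], [0.0, 0.0, 0.0, 1.0]] 326.7346204246239
```

View pics/w1.png

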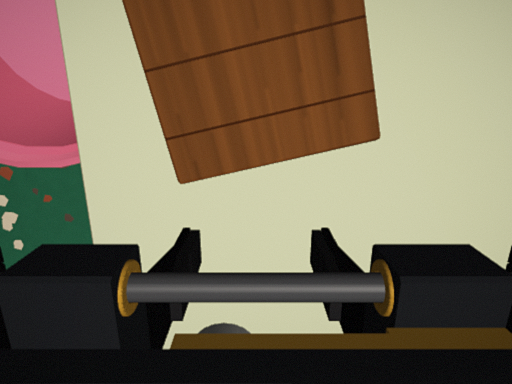

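Wrist view: the board's near corners are at (180,183) and (380,137), and the fingertips at about (190,230) and (320,230) are clear of its side. I'll go down beside the board.

```bash
python3 -m inch '[[0,0,0.4,0,0,0],[0,0,0.4,0,0,0],[0,0,0.3,0,0,0],[0,0,0,0,0,0],[0,0,0,0,0,0]]' && python3 s.py && python3 - <<'E'
from h import *
c=eyes.camera("wrist");print(basin)
h=cv2.cvtColor(c["pixels"],cv2.COLOR_RGB2HSV)
m=(h[...,0]<20)&(h[...,1]>100)&(h[...,2]>40);m[230:]=0;m[:,:100]=0
b=blob(cv2.morphologyEx(m.astype(np.uint8),cv2.MORPH_CLOSE,np.ones((7,7))))
ap=cv2.approxPolyDP(b.reshape(-1,1,2).astype(np.int32),6,True)[:,0];print(ap.tolist(),local(cast(c,ap,.172)).round(4).tolist())
E
```

```text
time: 3.73
ee_pos: [0.6823, 0.1767, 0.3531]
eef_rot: [0.07, 0.998, -0.0, -0.0]
ft_force: [0.3, 0.1, 0.5]
width: 0.0598
grip_force: 0.0
t 3.73 local [[ 0.1161 -0.1254]] z 0.3531 toolx [0.002 1.   ] tz [-0. -0. -1.] F [ 0.2 -0.3] 0.5 q [-0.67  0.58  0.54  1.31 -0.29  1.33  1.3 ]
<function basin at 0x7fc8bab5c860>
[[100, 0], [163, 200], [407, 143], [394, 0]] [[0.049, -0.0074], [0.0687, -0.0993], [0.1911, -0.07], [0.1772, -0.0076]]
```

```bash
python3 -m inch '[[0,0,0.14,0,0,0],[0.2,0,0,0,0,0],[0.2,0,0,0,0,0],[0.2,0,0,0,0,0],[0.15,0,0,0,0,0]]' >/dev/null && python3 s.py && python3 -m inch '[[0.15,0,0,0,0,0],[0.15,0,0,0,0,0],[0.15,0,0,0,0,0],[0.15,0,0,0,0,0],[0.15,0,0,0,0,0]]' >/dev/null && python3 s.py
cat > m.py <<'E'
from h import *
c=eyes.camera("wrist")
h=cv2.cvtColor(c["pixels"],cv2.COLOR_RGB2HSV)
m=(h[...,0]<20)&(h[...,1]>100)&(h[...,2]>40);m[240:]=0
b=blob(cv2.morphologyEx(m.astype(np.uint8),cv2.MORPH_CLOSE,np.ones((7,7))))
ap=cv2.approxPolyDP(b.reshape(-1,1,2).astype(np.int32),6,True)[:,0];print(ap.tolist(),local(cast(c,ap,.172)).round(4).tolist())
E
python3 m.py; python3 - <<'E'
from h import *
c=eyes.camera("top");cv2.imwrite("pics/t2.png",cv2.resize(c["pixels"][60:320,60:300,::-1],None,fx=2,fy=2))
E
```

```text
t 4.2 local [[ 0.1161 -0.0944]] z 0.3476 toolx [0.001 1.   ] tz [ 0.     0.001 -1.   ] F [-0.3 -1.4] 0.4 q [-0.72  0.52  0.54  1.41 -0.27  1.29  1.27]
t 4.62 local [[ 0.1159 -0.065 ]] z 0.3474 toolx [0.002 1.   ] tz [ 0.001  0.    -1.   ] F [-0.9 -1.1] 2.4 q [-0.76  0.46  0.55  1.49 -0.24  1.26  1.24]
[[108, 0], [161, 231], [409, 202], [412, 0]] [[0.0547, 0.0515], [0.0679, -0.0539], [0.1934, -0.0384], [0.1825, 0.0513]]
```

View pics/t2.png

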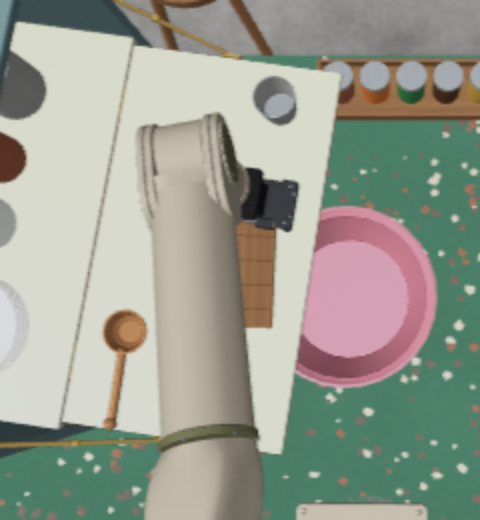

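Top view: the fingers are against the board's side, the basin, cup and scoop haven't moved, and the board's tilt has halved to about 0.12 rad. I'll push a bit further.

```bash
python3 -m inch '[[0.06,0,0,0,0,0],[0.06,0,0,0,0,0],[0.06,0,0,0,0,0],[0.06,0,0,0,0,0],[0,0,0,0,0,0]]' >/dev/null && python3 s.py && python3 m.py
```

```text
t 5.13 local [[ 0.116  -0.0555]] z 0.3471 toolx [0.002 1.   ] tz [-0.  0. -1.] F [-0.9 -0.3] 0.3 q [-0.78  0.44  0.55  1.52 -0.23  1.25  1.23]
[[115, 0], [160, 231], [408, 209], [418, 0]] [[0.0578, 0.0611], [0.0675, -0.0442], [0.1933, -0.0324], [0.185, 0.0608]]
```

```bash
python3 -m inch '[[-0.2,0,0,0,0,0],[-0.2,0,0,0,0,0],[0,0,-0.5,0,0,0],[0,0,-0.5,0,0,0],[0,0,-0.4,0,0,0]]' 0.7 >/dev/null && python3 s.py && python3 -m inch '[[0.6,0.55,0,0,0,0],[0.6,0.55,0,0,0,0],[0.6,0.55,0,0,0,0],[0.6,0.5,0,0,0,0],[0.6,0.5,0,0,0,0]]' >/dev/null && python3 s.py && python3 -m inch '[[0,0,0,0,0,-0.9],[0,0,0,0,0,-0.9],[0,0,0,0,0,-0.9],[0,0,0,0,0,-0.9],[0,0,0,0,0,-0.9]]' && python3 s.py && python3 -m inch '[[0,0,0,0,0,-0.9],[0,0,0,0,0,-0.9],[0,0,0,0,0,-0.9],[0,0,0,0,0,-0.9],[0,0,0,0,0,-0.9]]' >/dev/null && python3 -m inch '[[0,0,0,0,0,-0.9],[0,0,0,0,0,-0.9],[0,0,0,0,0,-0.9],[0,0,0,0,0,-0.9],[0,0,0,0,0,-0.5]]' && python3 s.py
```

```text
t 5.6 local [[ 0.1158 -0.0727]] z 0.4041 toolx [0.002 1.   ] tz [ 0. -0. -1.] F [-0.  -0.6] 0.4 q [-0.76  0.44  0.56  1.4  -0.23  1.37  1.24]
t 6.02 local [[0.2232 0.0485]] z 0.4031 toolx [0.002 1.   ] tz [ 0. -0. -1.] F [0.6 0.1] 0.5 q [-1.01  0.31  0.51  1.54 -0.16  1.33  0.95]
time: 6.43
ee_pos: [0.526, 0.3059, 0.4031]
eef_rot: [-0.201, 0.98, -0.0, -0.0]
ft_force: [-0.6, -0.9, -0.1]
width: 0.074
grip_force: 0.0
t 6.43 local [[0.2223 0.0473]] z 0.4031 toolx [-0.517  0.856] tz [-0. -0. -1.] F [-1.   0.5] -0.1 q [-0.95  0.31  0.43  1.53 -0.13  1.33  1.47]
time: 7.27
ee_pos: [0.5262, 0.3057, 0.403]
eef_rot: [-0.658, 0.753, 0.0, -0.0]
ft_force: [0.7, 0.6, -0.4]
width: 0.0738
grip_force: 0.0
t 7.27 local [[0.2222 0.0471]] z 0.403 toolx [-1.    -0.005] tz [-0.  0. -1.] F [ 0.7 -0.6] -0.4 q [-0.84  0.3   0.29  1.53 -0.09  1.33  2.47]
```

```bash
python3 - <<'E'
from h import *
c=eyes.camera("wrist");cv2.imwrite("pics/w2.png",c["pixels"][:,:,::-1])
E
python3 m.py
```

```text
[[102, 0], [138, 173], [404, 150], [412, 0]] [[0.0925, -0.0422], [0.194, -0.0315], [0.1775, 0.1424], [0.0913, 0.135]]
```

View pics/w2.png

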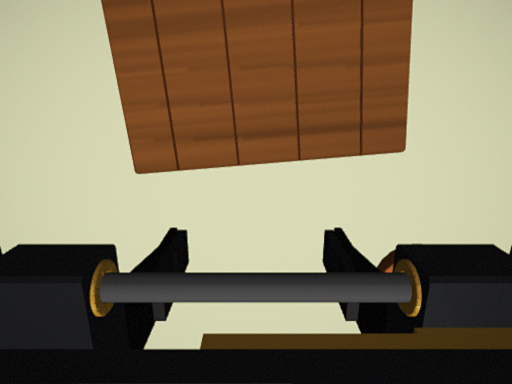

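Wrist view: the board's rear edge runs from (138,173) to (404,150). Both fingertips are behind it, and the scoop is just visible at (390,262), clear of the fingers. I'll descend and push towards the edge.

```bash
python3 -m inch '[[0,0,0.4,0,0,0],[0,0,0.4,0,0,0],[0,0,0.35,0,0,0],[0,0,0.25,0,0,0],[0,0,0,0,0,0]]' >/dev/null && python3 s.py && python3 -m inch '[[0.15,0,0,0,0,0],[0.2,0,0,0,0,0],[0.2,0,0,0,0,0],[0.2,0,0,0,0,0],[0.2,0,0,0,0,0]]' >/dev/null && python3 s.py && python3 -m inch '[[0.2,0,0,0,0,0],[0.2,0,0,0,0,0],[0.2,0,0,0,0,0],[0.2,0,0,0,0,0],[0,0,0,0,0,0]]' >/dev/null && python3 s.py && python3 m.py
```

```text
t 7.78 local [[0.2219 0.0481]] z 0.3448 toolx [-1.     0.002] tz [-0.003 -0.002 -1.   ] F [0.1 0.6] -0.3 q [-0.83  0.34  0.29  1.6  -0.1   1.22  2.47]
t 8.2 local [[0.1833 0.0477]] z 0.348 toolx [-1.     0.001] tz [ 0.001  0.001 -1.   ] F [ 1.2 -1.1] 0.6 q [-0.8   0.28  0.3   1.66 -0.09  1.21  2.52]
t 8.62 local [[0.1501 0.0477]] z 0.3472 toolx [-1.     0.003] tz [-0.    -0.001 -1.   ] F [-0.9 -0.6] 0.2 q [-0.76  0.24  0.3   1.71 -0.07  1.2   2.55]
[[65, 0], [102, 229], [444, 227], [486, 0]] [[0.0328, -0.0329], [0.137, -0.0318], [0.1364, 0.1434], [0.0333, 0.1441]]
```

```bash
python3 -m inch '[[-0.3,0,0,0,0,0],[-0.3,0,0,0,0,0],[0,0,-0.5,0,0,0],[0,0,-0.5,0,0,0],[0,0,-0.4,0,0,0]]' >/dev/null && python3 s.py && python3 -m inch '[[0,0,0,0,0,0.95],[0,0,0,0,0,0.95],[0,0,0,0,0,0.95],[0,0,0,0,0,0.95],[0,0,0,0,0,0.95]]' >/dev/null && python3 s.py && python3 -m inch '[[0,0,0,0,0,0.95],[0,0,0,0,0,0.95],[0,0,0,0,0,0.95],[0,0,0,0,0,0.95],[0,0,0,0,0,0.95]]' >/dev/null && python3 -m inch '[[0,0,0,0,0,0.95],[0,0,0,0,0,0.95],[0,0,0,0,0,0.95],[0,0,0,0,0,0.95],[0,0,0,0,0,0.95]]' >/dev/null && python3 -m inch '[[0,0,0,0,0,0.95],[0,0,0,0,0,0.95],[0,0,0,0,0,0.95],[0,0,0,0,0,0.95],[0,0,0,0,0,0.95]]' >/dev/null && python3 -m inch '[[0,0,0,0,0,0.95],[0,0,0,0,0,0.95],[0,0,0,0,0,0.95],[0,0,0,0,0,0.95],[0,0,0,0,0,0.95]]' >/dev/null && python3 -m inch '[[0,0,0,0,0,0.9],[0,0,0,0,0,0.9],[0,0,0,0,0,0.63],[0,0,0,0,0,0],[0,0,0,0,0,0]]' >/dev/null && python3 s.py
```

```text
t 9.08 local [[0.1784 0.0485]] z 0.4039 toolx [-1.    -0.002] tz [-0. -0. -1.] F [-0.4  0.4] 0.7 q [-0.79  0.24  0.29  1.6  -0.07  1.32  2.51]
t 9.5 local [[0.1782 0.0485]] z 0.4027 toolx [-0.84   0.543] tz [-0. -0. -1.] F [-0.4 -0. ] 0.4 q [-0.84  0.24  0.35  1.6  -0.08  1.32  1.95]
t 11.58 local [[0.1778 0.0485]] z 0.4029 toolx [1.    0.004] tz [-0.    -0.001 -1.   ] F [0.9 0.9] -0.3 q [-1.1   0.27  0.67  1.62 -0.17  1.32 -0.54]
```

```bash
python3 -m inch '[[0,0,0.4,0,0,0],[0,0,0.4,0,0,0],[0,0,0.35,0,0,0],[0,0,0.25,0,0,0],[0,0,0,0,0,0]]' >/dev/null && python3 s.py && python3 -m inch '[[-0.2,0,0,0,0,0],[-0.2,0,0,0,0,0],[-0.2,0,0,0,0,0],[-0.2,0,0,0,0,0],[-0.2,0,0,0,0,0]]' >/dev/null && python3 s.py && python3 -m inch '[[-0.2,0,0,0,0,0],[-0.2,0,0,0,0,0],[-0.2,0,0,0,0,0],[-0.2,0,0,0,0,0],[-0.1,0,0,0,0,0]]' >/dev/null && python3 -m inch '[[-0.08,0,0,0,0,0],[-0.03,0,0,0,0,0],[0,0,0,0,0,0],[0,0,0,0,0,0],[0,0,0,0,0,0]]' >/dev/null && python3 s.py && python3 - <<'E'
from h import *
a=eyes.camera("top");b=eyes.camera("side")
A=cv2.resize(a["pixels"][120:270,120:320],None,fx=2,fy=2);B=cv2.resize(b["pixels"][80:230,130:330],None,fx=2,fy=2)
cv2.imwrite("pics/t3.png",np.hstack([A,B])[:,:,::-1])
E
```

```text
t 12.0 local [[0.1766 0.0487]] z 0.3451 toolx [1.    0.002] tz [-0.002 -0.002 -1.   ] F [-0.2  0.9] -0.1 q [-1.09  0.31  0.66  1.69 -0.2   1.21 -0.52]
t 12.42 local [[0.1354 0.0478]] z 0.348 toolx [ 1.    -0.001] tz [ 0.001  0.002 -1.   ] F [2.4 0.3] 2.2 q [-1.07  0.26  0.68  1.75 -0.17  1.2  -0.48]
t 13.25 local [[0.0958 0.0482]] z 0.3468 toolx [ 1. -0.] tz [-0.001 -0.001 -1.   ] F [-0.8  1. ] 0.2 q [-1.04  0.21  0.7   1.8  -0.14  1.19 -0.44]
```

View pics/t3.png

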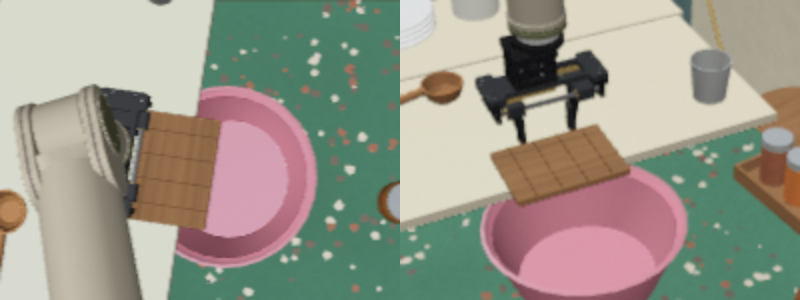

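The picture shows the board square to the edge and overhanging over the middle of the basin. Its leading corners in the top image are near (230,181) and (223,234). Next I'll back off, lift and measure.

```bash
python3 -m inch '[[0.25,0,0,0,0,0],[0.25,0,0,0,0,0],[0,0,-0.6,0,0,0],[0,0,-0.6,0,0,0],[0,0,-0.3,0,0,0]]' >/dev/null && python3 s.py && python3 - <<'E'
from h import *
c=eyes.camera("top");h=cv2.cvtColor(c["pixels"],cv2.COLOR_RGB2HSV)
m=np.zeros(h.shape[:2],np.uint8);m[165:250,185:245]=((h[...,0]<20)&(h[...,1]>90)&(h[...,2]<190))[165:250,185:245]
m=cv2.morphologyEx(m,cv2.MORPH_OPEN,np.ones((3,3)));m=cv2.morphologyEx(m,cv2.MORPH_CLOSE,np.ones((5,5)))
b=blob(m);L=local(cast(c,b,.172));print(L.min(0),L.max(0))
ap=cv2.approxPolyDP(b.reshape(-1,1,2),3,True)[:,0];print(ap.tolist(),local(cast(c,ap,.172)).round(4).tolist())
e=[(np.where(m[v])[0].max()+.5,v) for v in range(184,230)];l=local(cast(c,e,.172));k=np.polyfit(l[:,1],l[:,0],1);print("slope",k[0],"lead x",np.polyval(k,.0526),"basin",basin(c))
E
```

```text
t 13.77 local [[0.1173 0.0479]] z 0.4094 toolx [1.    0.001] tz [ 0.002  0.001 -1.   ] F [ 0.3 -0.6] 0.6 q [-1.07  0.18  0.7   1.69 -0.12  1.31 -0.49]
[-0.04491539 -0.03310274] [0.08147838 0.14693719]
[[192, 176], [185, 228], [221, 234], [229, 180]] [[0.0808, -0.028], [0.0756, 0.1427], [-0.0427, 0.145], [-0.0417, -0.0322]]
slope 0.0016055314417084852 lead x -0.04502444176535601 basin (array([-0.06211859,  0.05251616]), np.float64(0.15255067715715867), 139)
```

The overhang is about 47 mm, the board is square within 0.01 rad, and it sits about 4 mm off the basin's centre. I'll withdraw the hand and hand in.

```bash
python3 -m inch '[[0,0,-0.6,0,0,0],[0,0,-0.6,0,0,0],[0,0,-0.6,0,0,0],[0,0,-0.4,0,0,0],[0,0,0,0,0,0]]' >/dev/null && python3 s.py && python3 -m inch '[[0,0,0,0,0,0],[0,0,0,0,0,0],[0,0,0,0,0,0],[0,0,0,0,0,0],[0,0,0,0,0,0]]' >/dev/null && python3 -c "
from bench import job
print(job.close_job())"
```

```text
t 14.23 local [[0.1166 0.0477]] z 0.498 toolx [1. 0.] tz [ 0.004  0.003 -1.   ] F [0.3 0.6] -0.1 q [-1.09  0.13  0.71  1.54 -0.09  1.49 -0.52]
the job is handed in; nothing more can be done
None
```

The job is handed in (no verdict was returned): by my camera measurements the board overhangs the flap by about 47 mm, lies square to the edge and is centred about 4 mm off the basin's middle, with the basin unmoved, the cup and scoop seen in place, and the hand raised clear.

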